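Free the pawl and bring the lens press arm down

ROBOT

A 6-joint arm with a two-finger parallel gripper is mounted at the origin on the work surface. World frame = base frame: x ahead of the robot, y to its left, z up, the work surface at z = 0. Lengths are in m, angles in degrees, forces in N, time in s.
With the tool pointing down it reaches from about 0.4 to 0.825 m from the base axis. Payload 7 kg.
Tool frame: the origin (TCP) lies on the front face of the gripper's body, between the roots of the fingers; the fingertips stand 66 mm ahead of it and the grasp point (between the pads) lies 47 mm ahead of it; z points along the fingers, y is the line along which they close (so a half turn about z gives the same grasp; the last joint's range is limited). The gripper opens to 88 mm and grips with 3 to 60 N. Pads are 19 mm wide; open, the fingers measure 130 mm over their backs; the gripper's body (78 mm by 193 mm) begins 47 mm behind the grasp point.
Start: joints at [91.564, 20.546, 0.682, 0, -70.136, -16.507], TCP at [0.174, 0.652, 0.292] pointing down, gripper open.
Joint ranges: [-176.03, 176.03], [-82.01, 121.73], [-58.28, 71.71], [-173.87, 95.51], [-174.79, -0.11], [-173.66, 173.66]. Speed limits (degrees/s): [136.94, 136.94, 172.46, 180, 180, 180].

INTERFACE

Orientations are given as [roll, pitch, yaw] about the fixed x, y, z axes, in that order (R = Rz(yaw) Ry(pitch) Rx(roll)).
In Python, from plant import ctrl gives the robot as it stands.
- The arm moves only by the tool send_rows, never from a script. Its argument "deltas" is a list of rows, each a list of 2 entries, a list of its own where there are three numbers: the shift along the tool's x, y, z each as a share of 800 mm, from -1 to 1, then the turn about the tool's z as a share of 90 degrees, from -1 to 1. A call has exactly 5 rows; each row is the pose to reach, as a shift and turn from the pose commanded when the call began, along the tool's axes at that moment; what a row does not reach only later rows make up. A row lasts 1/12 s, in which the tool goes at most 41.7 mm and 7.16 degrees, less where a joint would pass 70% of its speed; a pose out of reach is approached as far as the arm can. A call with a number of a shift or a turn outside -1 to 1 is refused whole. A call with a gripper value outside its range is refused whole. "gripper" is the opening, from 0 (shut) to 1 (fully open), set as the call begins (left out, the last holds). The fingers move at their own pace and stop on an object; the grip force is fixed at half the most. Time passes only in rows, so rows that repeat a pose let the fingers close, or fill a call up. It gives the time, the measured TCP pose, the force, the opening and the grip force at its end, in the units of the state.
- ctrl.get_obs(): the state, without advancing time (a new reading comes with each control period).
- ctrl.snapshot(name): name is "scene" or "top"; returns a dict with "color" (480x640x3 uint8, red, green, blue), "vertical_fov" (degrees; the focal length in pixels is half the picture's height over the tangent of half this angle, whatever the lens; pixels are square), "cx", "cy" (the principal point, pixels), "rvec" (rotation vector, rad) and "tvec" (3), from world to camera coordinates, as OpenCV has them. Camera axes: x right, y down, z forward; pixel columns grow to the right and rows downward; lengths in m; the calibration is good to about 2 mm. A picture is of the moment at which its call begins. There is no depth.
- ctrl.close_job(): hands the job in; it is judged then, once.
Trained networks look in a picture, given as the dict that the camera call returned (one of the last four; its "shot" number tells which), for a name from the list of things; names that differ only in an ending like _2 or _b are one class to them, and where a whole thing is asked for, a point or a joint stands for the part that bears it (a point fixed in the world has none). Each returns a list of dicts, best first, with "conf" (0 to 1); they miss things now and then, are a little off and sometimes report something else, mostly with a low value. They report only what shows in the picture. A call takes as long as a camera call. They do not tell look-alikes from the thing itself.
- ctrl.boxes_of(picture, thing): "xy" ([column, row] as shares, 0 to 1, of the picture: columns of its width, rows of its height, amid what is visible of it).
- ctrl.cut_out(picture, thing): "pixels" (480x640 bool, what is visible of it) and "xy" ([column, row] as shares, 0 to 1, of the picture: columns of its width, rows of its height, amid what is visible of it).
The state is a dict: "clock": time; "joint_pos": joint angles; "qvel": joint speeds; "tau": joint torques, N m; "tool_pos": TCP position; "orientation": TCP orientation; "force": force on the tool from outside, world axes, zero at the start; "moment": the same for the moment, N m; "opening": finger opening in m; "gripper_force": force on a finger pad.
Only numpy, scipy, OpenCV 4.12 (cv2) and the standard library are available. Lean on these libraries where they do the work, as an engineer would, in place of code of your own. Each camera call takes 0.05 s, during which the arm holds its last target. There are 200 camera calls.

TASK

The lens press is parked with its arm up on a ratchet. With the fingertips, press the red pawl tab all the way down so that the pawl tips clear of the teeth and stays there, then push the arm down by its black cross bar until it rests on its stop with the rubber pad over the blue lens blank. Lift nothing, leave the lens blank in its dish and the other things on the bench where they are, and finish with the hand clear.

Things in the scene. Friction and masses are not known exactly. Their poses are not given: they have to be found in the camera images.
- press: Lens press, bolted down: a cast aluminium base plate 240 x 150 x 18 mm with a white dish, a hinged grey arm and a pawl. Origin on the bench under the plate, midway along its length (the plate spans x -120 to +120, y -63 to +87 mm); x runs from the dish end to the hinge end, z up. The arm lies in the plane y = 0 and reaches from the hinge towards -x.
- hinge (a point): Centre of the arm's hinge, at x +70, y 0, z 75 mm of the press; the hinge axis is the press's y axis. A steel toothed wheel (46 mm radius over its teeth, y 18 to 28 mm) turns with the arm; an aluminium pawl tower stands at y 53 to 67 mm.
- press_arm (a joint): Angle of the arm, rad: 0 = raised 0.8 rad above level, 0.8 = level, down on its stop. It starts raised in one notch of the ratchet (0 to 0.10). With the pawl engaged it is blocked from about 0.13 on (springy: some 0.2 under a 20 N push at the bar). It is held by friction wherever it is left and takes about 3 to 6 N at the cross bar to push down. At the stop the rubber pad is less than 1 mm above the lens.
- bar (a point): Centre of the black cross bar at the end of the arm: a round bar 16 mm in diameter, 70 mm long along the press's y axis, 150 mm from the hinge; it moves with the arm on an arc about the hinge, and its centre is 75 mm above the bench when the arm is down. The grey beam behind it is 20 mm wide.
- pawl (a joint): Angle of the pawl, rad: 0 = tooth engaged (start), 0.4 = tab pressed right down to its stop. The pawl is a rocker on an axis along the press's x, pivoted 48 mm from the tab's centre; its tooth leaves the wheel at about 0.17. It takes 3 to 4 N on the tab and stays where it is left.
- tab (a point): Centre of the top face of the red pawl tab, 28 x 28 mm, at x +70, y +108, z 134 mm of the press at the start; pressed straight down it sinks about 19 mm to its stop.
- dish (a point): Centre of the inner floor of the round white dish of the press, 82 mm outside diameter, rim 8 mm above the floor, at x -25, y 0, z 22 mm of the press.
- lens: Blue lens blank, a disc 65 mm in diameter, 10 mm thick, loose in the white dish. Origin at the centre of its underside.
- spare_lens: Spare blue lens blank, same size, lying loose on the bench beside the press. Origin at the centre of its underside.
- pliers: Steel pliers 150 mm long, 60 mm wide and 12 mm high, loose on the bench beside the press. Origin on its underside near the joint, jaws to +x.
- screwdriver: Small screwdriver 160 mm long, loose on the bench.
- jar: Small jar, 52 mm in diameter, 55 mm high, loose on the bench. Origin at the centre of its underside.
- frame_clamp: Cast aluminium frame clamp with a brass wing screw, holding a brown spectacle frame, bolted down: base 120 x 90 mm, 135 mm high over all, the frame 135 mm wide with temples reaching 130 mm to +x. Origin on the bench under its centre. Not part of the job.
Mind the look-alikes: they are no part of the job. Leave any orange or pink look-alike of the lens alone.

How it is judged:
By the outcome, as a careful person would: the job done as asked, in the order asked, and still so for the second after the job is handed in, with the robot touching nothing.
It also fails if it takes over 38 s, if anything falls off the work surface, if the arm or the gripper's body presses on something with over 40 N, if the wrist force passes 120 N, or if a joint passes its speed limit or range.

## Working session

There is one attempt and no reset: what is moved stays moved. The work goes in short steps, Python scripts to look and compute and a tool call to move; the robot and the scene stay as the last step left them, time stands still between calls to the robot, and variables do not carry over. Pictures are saved under pics/ and viewed, at most 10 in all, crops included, and the job is handed in when it is done.

Besides the shell and the picture viewer there is one more tool, called after "Request:" by a JSON object that holds its "fn" and its "kwargs", one argument or row to a line. send_rows: Moves the arm, as the interface text tells. Shift numbers are shares of 800 mm and turn numbers shares of 90 degrees, none past 1 either way. Its arguments: {"type":"object","properties":{"deltas":{"type":"array","items":{"type":"array"}},"gripper":{"type":"number"}},"required":["deltas"]}

```bash
mkdir -p pics
cat > h.py <<'E'
import numpy as np,cv2,pickle
from plant import ctrl
def K(s):
    f=240/np.tan(np.radians(s["vertical_fov"])/2); return np.array([[f,0,s["cx"]],[0,f,s["cy"]],[0,0,1]])
def ray(s,xy):
    R=cv2.Rodrigues(np.array(s["rvec"],float))[0];t=np.array(s["tvec"],float).ravel()
    d=R.T@np.linalg.inv(K(s))@np.array([xy[0],xy[1],1.]);return -R.T@t,d
def atz(s,xy,z):
    o,d=ray(s,xy);return o+d*(z-o[2])/d[2]
def proj(s,p):
    return cv2.projectPoints(np.array(p,float).reshape(-1,3),np.array(s["rvec"],float),np.array(s["tvec"],float),K(s),None)[0].reshape(-1,2)
E
python3 - <<'E'
from h import *
o=ctrl.get_obs();print({k:np.round(v,3).tolist() for k,v in o.items()})
for n in("scene","top"):
    s=ctrl.snapshot(n);cv2.imwrite(f"pics/{n}0.png",s["color"][:,:,::-1]);pickle.dump(s,open(n+"0.pkl","wb"))
    print(n,s["vertical_fov"],s["cx"],s["cy"],ray(s,(320,240)))
    for t in("press","hinge","bar","tab","dish","lens"):
        for b in ctrl.boxes_of(s,t)[:2]: 
            p=np.array(b["xy"])*[640,480]
            print(t,round(b["conf"],2),p.round(1),[atz(s,p,z).round(3).tolist() for z in(0.022,0.075,0.134,.18)])
E
```

```text
{'clock': 0.0, 'joint_pos': [91.563, 20.591, 0.634, -0.02, -70.136, -16.504], 'qvel': [0.019, -0.013, 0.013, 0.063, -0.106, -0.004], 'tau': [-0.001, -58.272, 29.306, 6.997, 0.007, -0.0], 'tool_pos': [0.174, 0.652, 0.291], 'orientation': [179.906, -0.008, -14.947], 'force': [-0.188, -0.326, -0.462], 'moment': [-0.022, 0.012, 0.002], 'gripper_force': 0.0, 'opening': 0.088}
scene 54.62781621683446 314.2890846804773 241.32041527265383 (array([ 0.87113705, -0.53910863,  1.09333621]), array([-0.29344917,  0.49387092, -0.81861969]))
press 0.9 [327.9 272.7] [[0.56, 0.025, 0.022], [0.575, -0.003, 0.075], [0.592, -0.034, 0.134], [0.605, -0.058, 0.18]]
press 0.21 [249.2 457.4] [[0.643, -0.456, 0.022], [0.654, -0.46, 0.075], [0.667, -0.464, 0.134], [0.676, -0.468, 0.18]]
hinge 0.8 [333.2 272.4] [[0.571, 0.033, 0.022], [0.586, 0.005, 0.075], [0.603, -0.026, 0.134], [0.616, -0.051, 0.18]]
bar 0.75 [332.8 259.8] [[0.551, 0.068, 0.022], [0.567, 0.038, 0.075], [0.584, 0.004, 0.134], [0.598, -0.022, 0.18]]
tab 0.76 [369.9 245.9] [[0.617, 0.16, 0.022], [0.63, 0.125, 0.075], [0.644, 0.087, 0.134], [0.65
[... 867 characters left out ...]
.18]]
hinge 0.19 [247.5 238.1] [[0.518, 0.221, 0.022], [0.51, 0.213, 0.075], [0.501, 0.205, 0.134], [0.494, 0.199, 0.18]]
bar 0.55 [324.9 210.9] [[0.587, 0.026, 0.022], [0.576, 0.026, 0.075], [0.564, 0.026, 0.134], [0.554, 0.026, 0.18]]
tab 0.55 [295.1 177.7] [[0.674, 0.102, 0.022], [0.66, 0.099, 0.075], [0.644, 0.096, 0.134], [0.631, 0.093, 0.18]]
dish 0.78 [319.3 220.2] [[0.563, 0.04, 0.022], [0.553, 0.04, 0.075], [0.542, 0.039, 0.134], [0.533, 0.039, 0.18]]
lens 0.93 [346.  301.5] [[0.359, -0.025, 0.022], [0.357, -0.023, 0.075], [0.354, -0.021, 0.134], [0.353, -0.019, 0.18]]
lens 0.82 [321.6 239.1] [[0.515, 0.035, 0.022], [0.507, 0.034, 0.075], [0.498, 0.034, 0.134], [0.491, 0.034, 0.18]]
```

View pics/scene0.png

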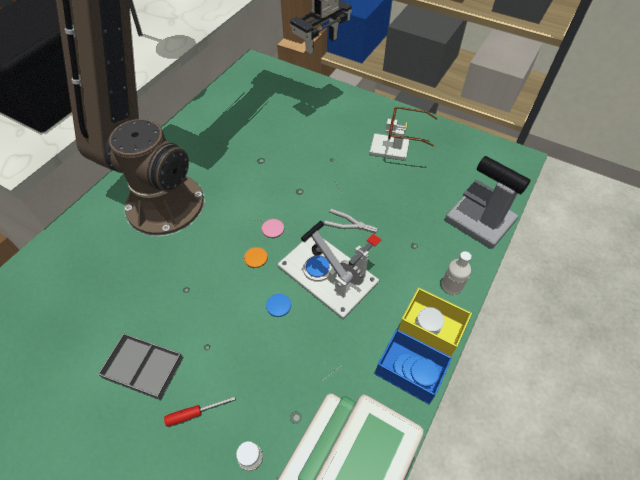

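View pics/top0.png

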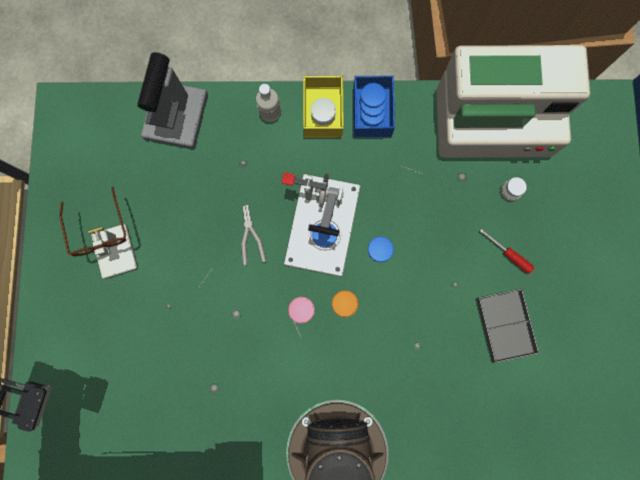

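The scene view shows the press around (330,275) with its red tab at (374,240). The top view shows plate corners near (304,176), (360,185), (336,274), (285,265), the tab at (288,179) and the bar at (323,230). I'll fit the press pose to these.

```bash
cat > fit.py <<'E'
from h import *
from scipy.optimize import least_squares
def blob(m,near):
    n,l,st,c=cv2.connectedComponentsWithStats(m.astype(np.uint8))
    i=min((i for i in range(1,n) if st[i,4]>25),key=lambda i:np.hypot(*(c[i]-near)));return l==i,c[i],st[i,4]
def world(x,y,th,P):
    P=np.array(P,float);c,s=np.cos(th),np.sin(th);return np.c_[x+c*P[:,0]-s*P[:,1],y+s*P[:,0]+c*P[:,1],P[:,2]]
S={n:pickle.load(open(n+"0.pkl","rb")) for n in("scene","top")}
obs=[]
for n,tn,bn in(("scene",(374,240),(313,232)),("top",(288,179),(323,230))):
    h=S[n]["color"].astype(int);r,g,b=h[...,0],h[...,1],h[...,2]
    tab,tc,a=blob((r>120)&(g<70)&(b<70),tn)
    bar,bc,ab=blob((r<40)&(g<40)&(b<40),bn)
    pl,pc,pa=blob((h.min(2)>140),{"scene":(345,300),"top":(310,255)}[n])
    cnt=max(cv2.findContours(pl.astype(np.uint8),0,2)[0],key=len)
    hull=cv2.convexHull(cnt);q=cv2.approxPolyDP(hull,6,True)[:,0]
    print(n,"tab",tc.round(1),a,"bar",bc.round(1),ab,"plate",pa,q.tolist(),cv2.minAreaRect(hull))
    obs.append((n,tc,bc,q))
C=[[-120,-63,18],[120,-63,18],[120,87,18],[-120,87,18]]
def res(p,full=False):
    r=[]
    for n,tc,bc,q in obs:
        s=S[n];a=p[3]
        r+=list(proj(s,world(*p[:3],[[.07,.108,.133]]))[0]-tc)
        r+=list(proj(s,world(*p[:3],[[.07-.15*np.cos(.8-a),0,.075+.15*np.sin(.8-a)]]))[0]-bc)
        c=proj(s,world(*p[:3],np.array(C)/1000))
        for k in c: r+=list(min((k-v for v in q),key=lambda d:np.hypot(*d)))
    return np.array(r)
f=least_squares(res,[.56,.035,-.2,.05],loss="soft_l1",x_scale=[.01,.01,.1,.1])
print("pose",f.x.round(4),np.degrees(f.x[2]));print(res(f.x).reshape(-1,2).round(1).tolist())
x,y,th,a=f.x
print("tab",world(x,y,th,[[.07,.108,.134]]).round(4),"bar",world(x,y,th,[[.07-.15*np.cos(.8-a),0,.075+.15*np.sin(.8-a)],[-.08,0,.075]]).round(4))
E
python3 fit.py
```

```text
scene tab [373.6 239.8] 91 bar [312.2 230.9] 77 plate 2194 [[310, 237], [378, 279], [344, 316], [278, 265]] ((328.0359191894531, 271.83544921875), (88.99018096923828, 52.17877960205078), 38.884498596191406)
top tab [288.1 178.7] 124 bar [320.4 230.4] 59 plate 3743 [[359, 185], [341, 275], [285, 264], [298, 198], [329, 179]] ((321.7307434082031, 224.34613037109375), (59.2270622253418, 92.95903015136719), 11.309932708740234)
pose [ 0.5522  0.0208 -0.1886  0.0715] -10.804694328961943
[[0.1, -1.7], [-0.2, 0.0], [-1.7, -1.3], [0.2, 0.4], [2.0, -1.2], [2.8, -6.7], [-0.6, 0.2], [3.5, 0.0], [2.1, 0.8], [0.8, -1.3], [4.3, -24.7], [-0.9, 0.7]]
tab [[0.6412 0.1137 0.134 ]] bar [[0.511  0.0286 0.1749]
 [0.4736 0.0358 0.075 ]]
```

```bash
cat >> h.py <<'E'
X,Y,TH=.5522,.0208,-.1886
def P(px,py,z):
    c,s=np.cos(TH),np.sin(TH);return np.array([X+c*px-s*py,Y+s*px+c*py,z])
from scipy.spatial.transform import Rotation as Ro
def shares(px,py,tipz,yaw=np.degrees(TH)-90):
    o=ctrl.get_obs();R=Ro.from_euler("xyz",o["orientation"],degrees=True)
    d=R.inv().apply(P(px,py,tipz+.066)-o["tool_pos"])/.8
    dy=o["orientation"][2]-yaw
    print("shares",d.round(4),"turn",round(dy/90,4),"tip",(np.array(o["tool_pos"])-[0,0,.066]).round(4),"F",np.round(o["force"],1),"t",o["clock"])
E
python3 -c "
from h import *
shares(.07,.112,.165)"
```

```text
shares [0.7373 0.4947 0.0764] turn 0.954 tip [0.1741 0.6521 0.2262] F [-0.6  0.2  0.3] t 0.7
```

Request:
{"fn": "send_rows", "kwargs": {
  "deltas": [
    [[0.737,0.495,0],0.954],
    [[0.737,0.495,0],0.954],
    [[0.737,0.495,0],0.954],
    [[0.737,0.495,0],0.954],
    [[0.737,0.495,0],0.954]
  ],
  "gripper": 0
}}

```text
clock: 1.12
tool_pos: [0.312, 0.4938, 0.2923]
orientation: [-180.0, 0.0, -51.1]
force: [1.6, 0.6, 0.3]
opening: 0.0596
gripper_force: 0.0
```

```bash
python3 -c "
from h import *
shares(.07,.112,.165)"
```

```text
shares [ 0.6249 -0.0255  0.0766] turn 0.5526 tip [0.312  0.4938 0.2263] F [1.6 0.6 0.3] t 1.1167
```

Request:
{"fn": "send_rows", "kwargs": {
  "deltas": [
    [[0.625,-0.025,0],0.552],
    [[0.625,-0.025,0],0.552],
    [[0.625,-0.025,0],0.552],
    [[0.625,-0.025,0],0.552],
    [[0.625,-0.025,0],0.552]
  ]
}}

```text
clock: 1.53
tool_pos: [0.4503, 0.3377, 0.2926]
orientation: [-180.0, 0.0, -86.9]
force: [0.5, 0.5, -0.1]
opening: 0.0262
gripper_force: 0.0
```

```bash
python3 -c "
from h import *
shares(.07,.112,.165)"
```

```text
shares [ 0.2876 -0.2243  0.077 ] turn 0.1545 tip [0.4503 0.3377 0.2266] F [ 0.5  0.5 -0.1] t 1.5333
```

Request:
{"fn": "send_rows", "kwargs": {
  "deltas": [
    [[0.288,-0.224,0],0.154],
    [[0.288,-0.224,0],0.154],
    [[0.288,-0.224,0],0.154],
    [[0.288,-0.224,0],0.154],
    [[0.288,-0.224,0],0.154]
  ]
}}

```text
clock: 1.95
tool_pos: [0.588, 0.1811, 0.2925]
orientation: [-180.0, 0.0, -100.4]
force: [1.0, 0.8, 0.5]
opening: 0.0006
gripper_force: 0.0
```

```bash
python3 -c "
from h import *
shares(.07,.112,.165)"
```

```text
shares [ 0.0658 -0.0806  0.0769] turn 0.0043 tip [0.588  0.1811 0.2265] F [1.  0.8 0.5] t 1.95
```

Request:
{"fn": "send_rows", "kwargs": {
  "deltas": [
    [[0.066,-0.081,0],0.004],
    [[0.066,-0.081,0],0.004],
    [[0.066,-0.081,0.03],0.004],
    [[0.066,-0.081,0.077],0.004],
    [[0.066,-0.081,0.077],0.004]
  ]
}}

```text
clock: 2.37
tool_pos: [0.6382, 0.1173, 0.2234]
orientation: [179.5, -0.2, -101.0]
force: [-2.3, -0.4, -1.7]
opening: 0.0005
gripper_force: 0.0
```

Run:
```python
from h import *
shares(.07,.112,.134)
for n in("scene","top"):
    s=ctrl.snapshot(n);o=ctrl.get_obs()
    r,d=ray(s,(0,0));p=np.array(o["tool_pos"])-[0,0,.066]
    uv=proj(s,[p,P(.07,.108,.134),P(-.04,0,.18)]);print(n,uv.round(1).tolist())
    u=uv[0];x0,y0=int(u[0])-50,int(u[1])-40
    c=cv2.resize(s["color"][y0:y0+90,x0:x0+120,::-1],None,fx=5,fy=5,interpolation=cv2.INTER_CUBIC);cv2.imwrite(f"pics/{n}1.png",c);print(x0,y0)
```

```text
shares [-0.0015 -0.0048  0.0293] turn -0.0019 tip [0.6382 0.1173 0.1574] F [-2.3 -0.4 -1.7] t 2.3667
scene [[374.8, 230.0], [373.8, 237.8], [312.5, 230.0]]
324 190
top [[284.4, 175.7], [287.5, 178.8], [324.0, 229.2]]
234 135
```

View pics/scene1.png

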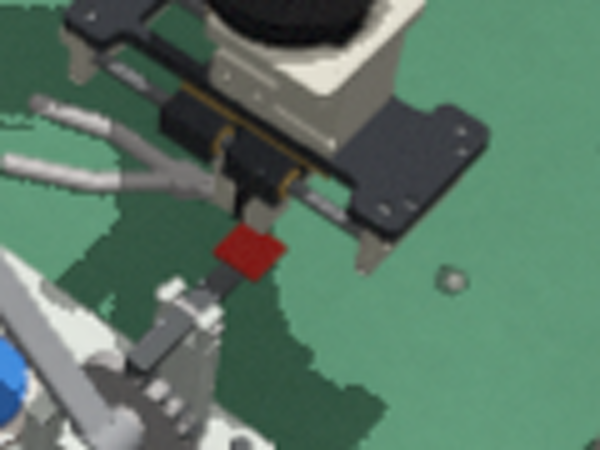

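The crop shows the closed fingertips directly above the red tab, which sits at crop (250,250), or full-picture (374,240). Pressing now.

Request:
{"fn": "send_rows", "kwargs": {
  "deltas": [
    [[0,-0.003,0.012],0],
    [[0,-0.003,0.024],0],
    [[0,-0.003,0.03],0],
    [[0,-0.003,0.035],0],
    [[0,-0.003,0.04],0]
  ]
}}

```text
clock: 2.88
tool_pos: [0.6435, 0.1192, 0.1987]
orientation: [-180.0, 0.0, -100.7]
force: [-0.2, 2.3, 3.6]
opening: 0.0002
gripper_force: 1.9
```

```bash
python3 -c "
from h import *
shares(.07,.112,.116)"
```

```text
shares [0.0022 0.0015 0.0209] turn 0.0006 tip [0.6435 0.1192 0.1327] F [-0.2  2.3  3.6] t 2.8833
```

Request:
{"fn": "send_rows", "kwargs": {
  "deltas": [
    [[0.002,0.001,0.004],0],
    [[0.002,0.001,0.008],0],
    [[0.002,0.001,0.011],0],
    [[0.002,0.001,0.014],0],
    [[0.002,0.001,0.014],0]
  ]
}}

```text
clock: 3.3
tool_pos: [0.6428, 0.1176, 0.1873]
orientation: [-179.9, 0.0, -100.8]
force: [1.2, 2.0, 2.6]
opening: 0.0003
gripper_force: 1.4
```

```bash
python3 -c "
from h import *
shares(.07,.112,.116)"
```

```text
shares [0.0001 0.001  0.0066] turn 0.0004 tip [0.6428 0.1176 0.1213] F [1.2 2.  2.6] t 3.3
```

Request:
{"fn": "send_rows", "kwargs": {
  "deltas": [
    [[0,0,0.002],0],
    [[0,0,0.004],0],
    [[0,0,0.006],0],
    [[0,0,0.007],0],
    [[0,0,0.007],0]
  ]
}}

```text
clock: 3.72
tool_pos: [0.6424, 0.117, 0.1816]
orientation: [180.0, -0.0, -100.8]
force: [1.6, -0.8, 4.0]
opening: 0.0005
gripper_force: 1.4
```

Request:
{"fn": "send_rows", "kwargs": {
  "deltas": [
    [[0,0,0.001],0],
    [[0,0,0.002],0],
    [[0,0,0.003],0],
    [[0,0,0.003],0],
    [[0,0,0.003],0]
  ]
}}

```text
clock: 4.13
tool_pos: [0.6427, 0.117, 0.181]
orientation: [-179.9, -0.0, -100.8]
force: [-0.7, -1.0, 12.3]
opening: 0.0003
gripper_force: 5.4
```

Request:
{"fn": "send_rows", "kwargs": {
  "deltas": [
    [[0,0,-0.02],0],
    [[0,0,-0.06],0],
    [[0,0,-0.1],0],
    [[0,0,-0.14],0],
    [[0,0,-0.14],0]
  ]
}}

```text
clock: 4.55
tool_pos: [0.6438, 0.1175, 0.2979]
orientation: [-179.6, 0.2, -100.8]
force: [1.3, 0.1, 2.2]
opening: 0.0005
gripper_force: 0.0
```

Run:
```python
from h import *
shares(-.052,0,.215)
s=ctrl.snapshot("scene");x0,y0=280,200
cv2.imwrite("pics/scene2.png",cv2.resize(s["color"][y0:y0+90,x0:x0+120,::-1],None,fx=5,fy=5,interpolation=cv2.INTER_CUBIC))
```

```text
shares [0.1401 0.1551 0.0196] turn 0.0006 tip [0.6438 0.1175 0.2319] F [1.3 0.1 2.2] t 4.55
```

View pics/scene2.png

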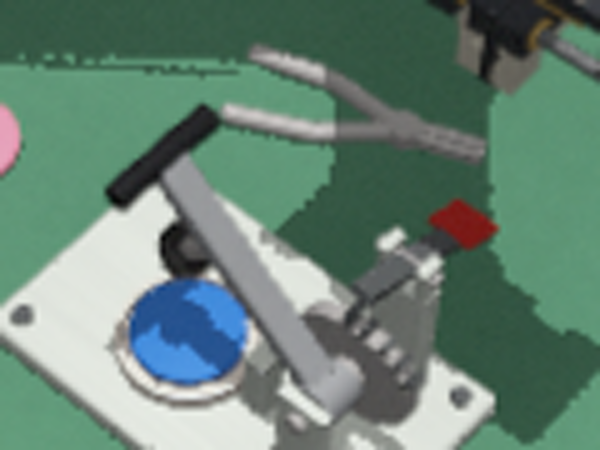

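The pawl has tipped: the tab is now at crop (463,223), tilted down, with its tooth lifted off the wheel. The bar is at crop (163,155) with the arm still up. Next I'll move over the bar.

Request:
{"fn": "send_rows", "kwargs": {
  "deltas": [
    [[0.04,0.045,0],0],
    [[0.075,0.083,0],0],
    [[0.11,0.12,0],0],
    [[0.14,0.155,0.01],0],
    [[0.14,0.155,0.02],0]
  ]
}}

```text
clock: 5.02
tool_pos: [0.4928, 0.0273, 0.2741]
orientation: [179.8, -0.0, -100.9]
force: [-0.8, -0.7, -1.8]
opening: 0.0005
gripper_force: 0.0
```

Run:
```python
from h import *
shares(-.052,0,.183)
for a in (.07,.2,.35,.5,.65,.8):
    print(a,round(70-150*np.cos(.8-a)),round(83+150*np.sin(.8-a)))
```

```text
shares [-0.006  -0.0096  0.0314] turn -0.0011 tip [0.4928 0.0273 0.2081] F [-0.8 -0.7 -1.8] t 5.0167
0.07 -42 183
0.2 -54 168
0.35 -65 148
0.5 -73 127
0.65 -78 105
0.8 -80 83
```

Request:
{"fn": "send_rows", "kwargs": {
  "deltas": [
    [[0,0,0],0],
    [[0,0,0.01],0],
    [[0,0,0.02],0],
    [[0,0,0.022],0],
    [[0,0,0.022],0]
  ]
}}

```text
clock: 5.43
tool_pos: [0.4997, 0.0308, 0.2563]
orientation: [179.9, -0.1, -100.8]
force: [-0.0, -0.1, -0.2]
opening: 0.0002
gripper_force: 0.0
```

Run:
```python
from h import *
shares(-.052,0,.183)
```

```text
shares [ 0.     -0.0018  0.0091] turn 0.0004 tip [0.4997 0.0308 0.1903] F [-0.  -0.1 -0.2] t 5.4333
```

Request:
{"fn": "send_rows", "kwargs": {
  "deltas": [
    [[0,0.003,0.01],0],
    [[0,0.006,0.019],0],
    [[0,0.01,0.028],0],
    [[0,0.015,0.036],0],
    [[0,0.018,0.042],0]
  ]
}}

```text
clock: 5.85
tool_pos: [0.4807, 0.0344, 0.2235]
orientation: [179.5, 0.0, -100.8]
force: [-30.6, 17.8, 26.7]
opening: -0.0001
gripper_force: 17.2
```

Run:
```python
from h import *
shares(-.088,0,.105)
```

```text
shares [0.     0.0184 0.0657] turn -0.0003 tip [0.4807 0.0344 0.1575] F [-30.6  17.8  26.7] t 5.85
```

Run:
```python
from h import *
o=ctrl.get_obs()
s=ctrl.snapshot("scene");x0,y0=280,190
print(ctrl.get_obs()["force"],o["tool_pos"],proj(s,[np.array(o["tool_pos"])-[0,0,.066]]))
cv2.imwrite("pics/scene3.png",cv2.resize(s["color"][y0:y0+100,x0:x0+120,::-1],None,fx=6,fy=6,interpolation=cv2.INTER_CUBIC))
```

```text
[-28.04177249  18.20561364  22.49200642] [0.48067148 0.03444724 0.22346453] [[302.87051242 228.43365577]]
```

View pics/scene3.png

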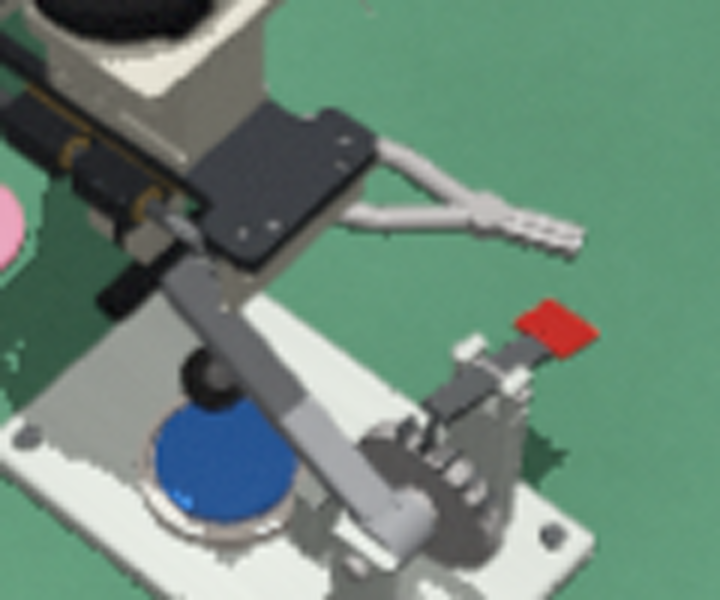

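The fingertips have slid ahead of the bar and wedged against its front (about crop (150,255)). I'll back off, lift and realign closer to the bar's centre.

Request:
{"fn": "send_rows", "kwargs": {
  "deltas": [
    [[0,0.012,0],0],
    [[0,0.015,-0.01],0],
    [[0,0.015,-0.04],0],
    [[0,0.015,-0.07],0],
    [[0,0.015,-0.07],0]
  ]
}}

```text
clock: 6.32
tool_pos: [0.476, 0.0361, 0.2848]
orientation: [-179.6, 0.2, -100.7]
force: [2.1, 0.1, 0.9]
opening: 0.0005
gripper_force: 0.0
```

Run:
```python
from h import *
s=ctrl.snapshot("scene");x0,y0=280,190
print(ctrl.get_obs()["force"])
for a in (0,.1,.2,.3): print(a,proj(s,[P(.07-.15*np.cos(.8-a),y,.075+.15*np.sin(.8-a)) for y in(-.035,0,.035)]).round(1).tolist())
shares(-.052,0,.215)
cv2.imwrite("pics/scene4.png",cv2.resize(s["color"][y0:y0+100,x0:x0+120,::-1],None,fx=6,fy=6,interpolation=cv2.INTER_CUBIC))
```

```text
[ 0.8157316   0.46758824 -0.24074073]
0 [[304.5, 239.5], [314.2, 230.6], [323.6, 221.9]]
0.1 [[301.5, 239.8], [311.1, 231.0], [320.5, 222.5]]
0.2 [[298.9, 240.6], [308.5, 231.9], [317.8, 223.4]]
0.3 [[296.8, 241.9], [306.3, 233.3], [315.5, 224.9]]
shares [ 0.0006 -0.0331  0.0023] turn 0.0006 tip [0.4752 0.036  0.2167] F [ 0.8  0.5 -0.2] t 6.3667
```

View pics/scene4.png

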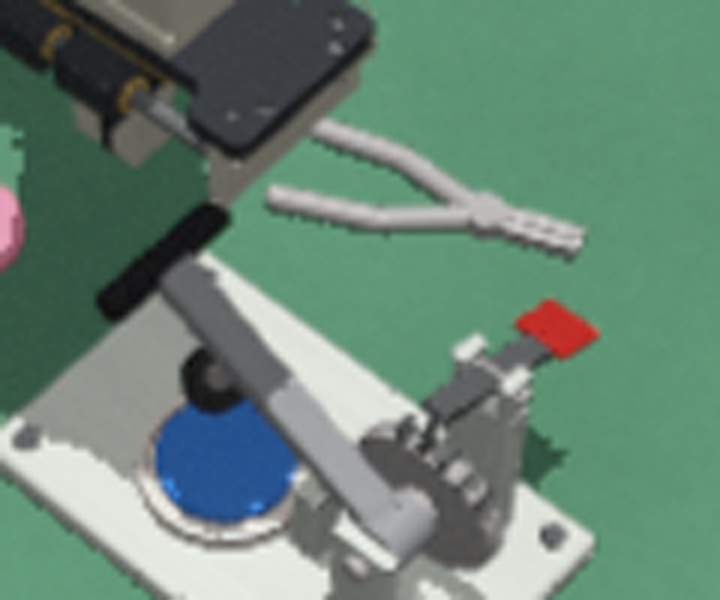

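The arm is now at about 0.25 rad: bar centre near crop (163,257), past the blocked range, so the pawl is clear. I'll re-centre the tip directly over the bar at x≈-58 mm.

Request:
{"fn": "send_rows", "kwargs": {
  "deltas": [
    [[0,-0.013,0],0],
    [[0,-0.026,0.005],0],
    [[0,-0.026,0.02],0],
    [[0,-0.026,0.05],0],
    [[0,-0.026,0.05],0]
  ]
}}

```text
clock: 6.78
tool_pos: [0.4926, 0.0307, 0.2352]
orientation: [179.6, -0.2, -100.9]
force: [0.3, 0.0, -1.4]
opening: 0.0006
gripper_force: 0.0
```

Run:
```python
from h import *
shares(-.058,0,.161)
```

```text
shares [-0.0018 -0.003   0.0102] turn -0.0007 tip [0.4926 0.0307 0.1692] F [ 0.3  0.  -1.4] t 6.7833
```

Request:
{"fn": "send_rows", "kwargs": {
  "deltas": [
    [[0,0,0.01],0],
    [[0,0.001,0.02],0],
    [[0,0.004,0.028],0],
    [[0,0.009,0.036],0],
    [[0,0.013,0.045],0]
  ]
}}

```text
clock: 7.2
tool_pos: [0.4841, 0.0337, 0.2048]
orientation: [-179.9, 0.0, -100.8]
force: [-3.2, 1.0, 6.6]
opening: 0.0006
gripper_force: 3.5
```

Run:
```python
from h import *
shares(-.074,0,.127)
```

```text
shares [-0.0002  0.0059  0.0147] turn 0.0005 tip [0.4841 0.0337 0.1388] F [-3.2  1.   6.6] t 7.2
```

Request:
{"fn": "send_rows", "kwargs": {
  "deltas": [
    [[0,0.003,0.009],0],
    [[0,0.005,0.018],0],
    [[0,0.007,0.027],0],
    [[0,0.009,0.036],0],
    [[0,0.01,0.042],0]
  ]
}}

```text
clock: 7.62
tool_pos: [0.4755, 0.0352, 0.1705]
orientation: [180.0, 0.0, -100.8]
force: [-4.4, 0.6, 5.8]
opening: 0.0006
gripper_force: 2.7
```

Run:
```python
from h import *
shares(-.08,0,.083)
```

```text
shares [-0.0003  0.0025  0.0268] turn 0.0004 tip [0.4755 0.0352 0.1045] F [-4.4  0.6  5.8] t 7.6167
```

Request:
{"fn": "send_rows", "kwargs": {
  "deltas": [
    [[0,0.001,0.007],0],
    [[0,0.002,0.014],0],
    [[0,0.002,0.019],0],
    [[0,0.002,0.023],0],
    [[0,0.002,0.025],0]
  ]
}}

```text
clock: 8.03
tool_pos: [0.4744, 0.0354, 0.1503]
orientation: [180.0, -0.0, -100.8]
force: [-3.6, 0.9, 4.0]
opening: 0.0006
gripper_force: 2.1
```

Request:
{"fn": "send_rows", "kwargs": {
  "deltas": [
    [[0,0,0.001],0],
    [[0,0,0.002],0],
    [[0,0,0.002],0],
    [[0,0,0.002],0],
    [[0,0,0.002],0]
  ]
}}

```text
clock: 8.45
tool_pos: [0.4749, 0.0355, 0.1491]
orientation: [-179.9, 0.0, -100.8]
force: [0.5, 1.1, -0.3]
opening: 0.0006
gripper_force: 0.0
```

Request:
{"fn": "send_rows", "kwargs": {
  "deltas": [
    [[0,0,0.001],0],
    [[0,0,0.002],0],
    [[0,0,0.003],0],
    [[0,0,0.003],0],
    [[0,0,0.003],0]
  ]
}}

```text
clock: 8.87
tool_pos: [0.475, 0.0355, 0.1481]
orientation: [-179.9, 0.0, -100.7]
force: [-6.3, -0.3, 19.1]
opening: 0.001
gripper_force: 9.1
```

Force has risen to 19 N with no further travel, so the arm is on its stop. Lifting clear.

Request:
{"fn": "send_rows", "kwargs": {
  "deltas": [
    [[0,0,-0.01],0],
    [[0,0,-0.04],0],
    [[0,0,-0.09],0],
    [[0,0.03,-0.14],0],
    [[0,0.07,-0.18],0]
  ]
}}

```text
clock: 9.28
tool_pos: [0.4262, 0.0449, 0.2866]
orientation: [-179.9, -0.0, -100.9]
force: [0.8, 1.2, 1.5]
opening: 0.0005
gripper_force: 0.0
```

Request:
{"fn": "send_rows", "kwargs": {
  "deltas": [
    [[-0.04,0,0],0],
    [[-0.08,0,0],0],
    [[-0.12,0,0],0],
    [[-0.15,0,0],0],
    [[-0.15,0,0],0]
  ]
}}

```text
clock: 9.7
tool_pos: [0.4486, 0.1661, 0.2847]
orientation: [-179.9, 0.1, -100.6]
force: [0.5, 0.6, 0.0]
opening: 0.0003
gripper_force: 0.0
```

Run:
```python
from h import *
s=ctrl.snapshot("scene");x0,y0=260,190
shares(-.08,0,.083)
print(proj(s,[P(-.08,y,.075) for y in(-.035,0,.035)]).round(1).tolist())
cv2.imwrite("pics/scene5.png",cv2.resize(s["color"][y0:y0+110,x0:x0+140,::-1],None,fx=5,fy=5,interpolation=cv2.INTER_CUBIC))
```

```text
shares [ 0.1522 -0.0612  0.1692] turn 0.0017 tip [0.4479 0.1645 0.2184] F [-0.8 -0.6  0.6] t 9.75
[[292.9, 253.8], [301.9, 245.5], [310.7, 237.4]]
```

View pics/scene5.png

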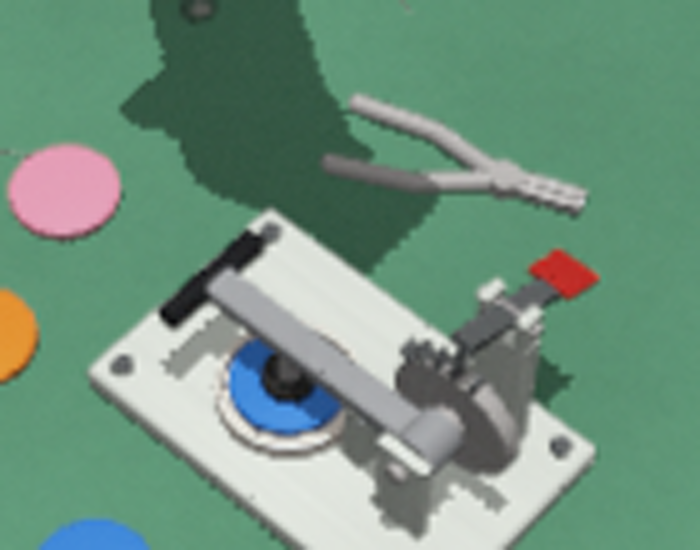

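The arm is level: bar centre at full-picture (302.6,245.6), against (301.9,245.5) expected. The pad is over the lens in its dish, the tab is still down, and the pliers and discs look undisturbed. Handing in.

```bash
python3 -c "
from plant import ctrl
print(ctrl.close_job())"
```

```text
the job is handed in; nothing more can be done
None
```

The job is handed in at about 9.8 s: the pawl tab was pressed to its stop and stayed there, and the arm was then pushed by its bar to its stop with the pad over the lens; the first push slipped ahead of the bar (about 40 N at the wrist), so I re-centred and repeated it, and the hand finished clear.

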